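Lock a wax block in the sawing fixture

ROBOT

A 7-joint arm with a two-finger parallel gripper is mounted at the origin on a cart in front of the work surface, level with it; the furniture and walls round the work are solid. World frame = base frame: x ahead of the robot, y to its left, z up, the work surface at z = 0. Lengths are in m, angles in rad, forces in N, time in s.
With the tool pointing down it reaches from about 0.425 to 0.875 m from the base axis. Payload 4.7 kg.
Tool frame: the origin (TCP) lies at the very end of the fingers, on their centre line; the grasp point (between the pads) lies 19 mm behind it; y points along the fingers, z is the direction in which the jaws open and shut, and the axes are right-handed (so a half turn about y gives the same grasp; the last joint's range is limited). The gripper opens to 87 mm and grips with 3 to 60 N. Pads are 19 mm wide; open, the fingers measure 117 mm over their backs; the gripper's body (75 mm by 190 mm) begins 51 mm behind the grasp point.
Start: joints at [1.248, 0.321, -0.07, 1.45, 0.023, 1.371, -0.057], TCP at [0.215, -0.614, 0.223] pointing down, gripper open.
Joint ranges: [-2.86, 2.86], [-0.3, 2.09], [-1.38, 1.24], [0.06, 2.45], [-1.56, 4.7], [0.09, 2.05], [-2.69, 2.69]. Speed limits (rad/s): [2.57, 2.57, 3.14, 3.14, 3.14, 3.14, 3.14].

INTERFACE

Orientations are given as [roll, pitch, yaw] about the fixed x, y, z axes, in that order (R = Rz(yaw) Ry(pitch) Rx(roll)).
In Python, from workcell import env, imaging, job gives the robot as it stands.
- The arm moves only by the tool servo_tool, never from a script. Its argument "steps" is one flat list of numbers, 7 for each row, row after row: the shift along the world's x, y, z scaled (see below), then the turn, a rotation vector about the world's x, y, z scaled (see below), then the closure, from -1 (fully open) to 1 (shut). A call has exactly 10 rows; each row is the pose to reach, as a shift and turn from the pose measured when the call began; what a row does not reach only later rows make up. The controller multiplies each number of a shift by 0.1 m and each number of a turn by 90 degrees. A row lasts 1/10 s, in which the tool goes at most 50 mm and 8.59 degrees, less where a joint would pass 70% of its speed; a pose out of reach is approached as far as the arm can. A call with a number of a shift or a turn outside -1 to 1 is refused whole. A call with a gripper value outside its range is refused whole. The fingers move at their own pace and stop on an object; "force" is the grip in N (left out, the last holds). Time passes only in rows, so rows that repeat a pose let the fingers close, or fill a call up. It gives the time, the measured TCP pose, the force and the opening at its end, in the units of the state.
- env.get_obs(): the state, without advancing time (a new reading comes with each control period).
- imaging.grab_frame(name): name is "scene" or "top"; returns a dict with "color" (384x512x3 uint8, red, green, blue), "range_z" (384x512 float32, m along the optical axis (not along the pixel's ray), 0 where there is no reading), "fx", "fy", "cx", "cy" (pixels), "k1" (the pictures are not rectified: a ray, as slopes to the right and down, at radius r is drawn at 1 + k1 r^2 times it, then the intrinsics apply), "T" (4x4, takes a point from camera to world coordinates). Camera axes: x right, y down, z forward; pixel columns grow to the right and rows downward; lengths in m; the calibration is good to about 2 mm. A picture is of the moment at which its call begins.
- job.job_done(): hands the job in, once; it reports no verdict.
The state is a dict: "time": time; "qpos": joint angles; "qvel": joint speeds; "joint_efforts": joint torques, N m; "ee_pos": TCP position; "tool_rot": TCP orientation; "contact_force": force on the tool from outside, world axes, zero at the start; "moment": the same for the moment, N m; "finger_gap": finger opening in m.
Only numpy, scipy, OpenCV 4.12 (cv2) and the standard library are available. Lean on these libraries where they do the work, as an engineer would, in place of code of your own. Each camera call takes 0.05 s, during which the arm holds its last target.

TASK

The wax block lies loose and askew in the sawing fixture. Raise the cam lever to free the sliding stop, slide the stop up until the block sits square and snug between it and the fixed fence, then press the lever all the way down again so that the stop is locked there. Do not crush the wax, and leave the saw, the caliper and the pencil where they are.

Things in the scene. Friction and masses are not known exactly. Their poses are not given: they have to be found in the camera images.
- fixture: sawing fixture, fixed to the bench: aluminium bed 156 (x) x 250 (y) mm, top 12 mm over the bench. Origin: centre of its underside. +y runs along the bed from the sliding stop to the fixed fence; -x is the side to which the lever lies when down. Fence: upright face across the bed at y = 85 mm, 110 mm wide, 16 thick, top 46 mm up. Steel guide bars 12 mm wide along y at x = -65 and +65 mm, tops 22 mm up
- stop (a joint): travel of the sliding stop along fixture +y, in m. 0 = 130 mm opening between its face and the fence; the opening shrinks by the value (0.080 leaves 50 mm); travel ends at 0.085. Slides with about 1.5 N when the lever is raised past 0.9 rad; with the lever down a cam-driven shoe holds it against 90 N
- stop_face (a point): centre of the sliding stop's upright working face, 110 mm wide (x) and 34 mm high, 29 mm over the bench; it looks to fixture +y. The aluminium stop reaches 52 mm behind it, and its upright is 16 mm thick. Stop and fence are each split by a thin saw slot
- fence_face (a point): centre of the fixed fence's working face, 29 mm over the bench; it looks to fixture -y
- cam_lever (a joint): cam lever on the stop, in rad. 0 = fully down, stop locked (the handle points to fixture -x, rising 0.14 rad above level); 1.5 = raised, just past upright, stop free. Limits 0 and 1.5; it stays where it is left. The cam bites below about 0.85; then it takes about 3 N at the knob, either way
- lever_pivot (a point): the lever's pivot, 40 mm over the bench; its axis runs along fixture y, and raising turns the knob from -x up. It rides on the stop, 30 mm behind the stop's face, at fixture x = -65 mm, between two cheeks that stand 53 mm over the bench and measure 33 mm (y) over both
- lever_knob (a point): centre of the lever's black round end, 100 mm from the pivot: a short cylinder along fixture y, 18 mm diameter, 18 mm wide, good to pinch across its flat ends (along fixture y) and to pivot between the fingers. The rest of the lever is 12 to 16 mm wide. With the lever down it is 54 mm over the bench, clear of the bed's front edge by 86 mm
- wax_block: green wax block, 50 (own x) x 90 (own y) x 24 (z) mm, loose on the bed between stop and fence. Origin: centre of its underside. Its long side lies roughly along fixture x, so its 50 mm go between the faces
- piercing_saw: jeweller's saw frame lying flat beyond the fence, 92 x 290 x 29 mm. Origin: centre of its underside. Leave alone
- caliper: steel caliper lying flat on the other side of the fixture, 68 x 200 x 10 mm. Origin: centre of its underside. Leave alone
- pencil: pencil lying behind the fixture (+x), 154 mm long. Origin: centre of its underside. Leave alone
Things that resemble listed ones, but are neither listed nor needed, are in the scene too. Of the things like the wax_block, leave any that is purple or yellow; of the rest the larger one is meant.

How it is judged:
On the way, in this order (a step that is already met when the one before it is completed fails the run):
1. the lever is raised (past 0.85 rad) before the stop has been shifted by more than 12 mm (value of joint cam_lever above 0.85 rad and distance of stop_face from where it was at the start of the episode below 0.012 m), for 0.1 s.
2. with the lever still raised, the stop is slid up until the opening is under 52 mm, the block between the faces (value of joint cam_lever above 0.85 rad and value of joint stop above 0.078 m and y of wax_block in the frame of stop_face above 0.022 m and y of wax_block in the frame of fence_face below -0.022 m), for 0.1 s.
At the end, for the whole second after the job is handed in: The lever is fully down (under 0.1 rad), the opening between stop and fence is under 52 mm (at most 2 mm of play on the 50 mm block), and the block lies at rest, flat on the bed between the two faces, within 25 mm of the bed's middle line and square to the faces within 0.035 rad (value of joint cam_lever below 0.1 rad and value of joint stop above 0.078 m and y of wax_block in the frame of stop_face above 0.022 m and y of wax_block in the frame of fence_face below -0.022 m and x of wax_block in the frame of fixture between -0.025 and 0.025 m and z of wax_block in the frame of fixture below 0.015 m and angle between the x axis of wax_block and the y axis of fixture, either way round below 0.035 rad and angle between wax_block's own z axis and vertical below 0.05 rad and linear speed of wax_block below 0.01 m/s); the robot touches nothing.
It fails at once if the wax is crushed: more than 60 N between the sliding stop and the block (contact force between stop and wax_block above 60 N).
It fails at once if the saw, the caliper or the pencil is shifted by more than 20 mm (distance of any of piercing_saw, caliper, pencil from where it was at the start of the episode above 0.02 m).
It also fails if it takes over 51 s, if anything falls off the work surface, if the arm or the gripper's body presses on something with over 40 N, if the wrist force passes 120 N, or if a joint passes its speed limit or range.

## Working session

There is one attempt and no reset: what is moved stays moved. The work goes in short steps, Python scripts to look and compute and a tool call to move; the robot and the scene stay as the last step left them, time stands still between calls to the robot, and variables do not carry over. Pictures are saved under pics/ and viewed, and the job is handed in when it is done.

Besides the shell and the picture viewer there is one more tool, called after "Emit:" as name(argument=value, ...) on one line, values as JSON. servo_tool: Moves the arm, as the interface text tells. Its arguments: {"type":"object","properties":{"steps":{"type":"array"},"force":{"type":"number"}},"required":["steps"]}

```bash
ls; mkdir -p pics; python3 - <<'E'
from workcell import env, imaging
import cv2,numpy as np
o=env.get_obs()
for k,v in o.items(): print(k,np.round(v,4))
for n in("scene","top"):
    f=imaging.grab_frame(n)
    np.savez(f"pics/{n}0.npz",**f)
    print(n,f["fx"],f["fy"],f["cx"],f["cy"],f["k1"]);print(np.round(f["T"],4))
    cv2.imwrite(f"pics/{n}0.png",cv2.resize(f["color"][:,:,::-1],None,fx=1.5,fy=1.5,interpolation=cv2.INTER_CUBIC))
E
```

```text
pics
time 0.0
qpos [ 1.2481  0.3218 -0.0701  1.4517  0.0226  1.3708 -0.0569]
qvel [-0.0009  0.0004 -0.0003 -0.0018  0.0001  0.0011  0.0012]
joint_efforts [ 2.00000e-04 -4.91294e+01 -4.04100e-01 -3.12526e+01 -6.40000e-02
  4.36000e-02  2.00000e-04]
ee_pos [ 0.2146 -0.613   0.2215]
tool_rot [-1.5727e+00 -1.0000e-04 -2.8048e+00]
contact_force [ 0.0481 -0.0179  0.1255]
moment [ 0.0254 -0.0361  0.0162]
finger_gap 0.087
scene 437.98108063897064 437.98108063897064 257.83637421896293 190.8593919533118 0.03386842757742986
[[-0.696  -0.3487  0.6278 -0.2605]
 [-0.7179  0.3574 -0.5974  0.8989]
 [-0.0161 -0.8664 -0.499   0.7146]
 [ 0.      0.      0.      1.    ]]
top 430.3342216841127 430.3342216841127 249.71660836419895 197.35661613778322 0.014171943322148543
[[ 0.0255 -0.999   0.0359  0.5152]
 [-0.9995 -0.0261 -0.0173  0.1045]
 [ 0.0182 -0.0354 -0.9992  1.0284]
 [ 0.      0.      0.      1.    ]]
```

View pics/scene0.png

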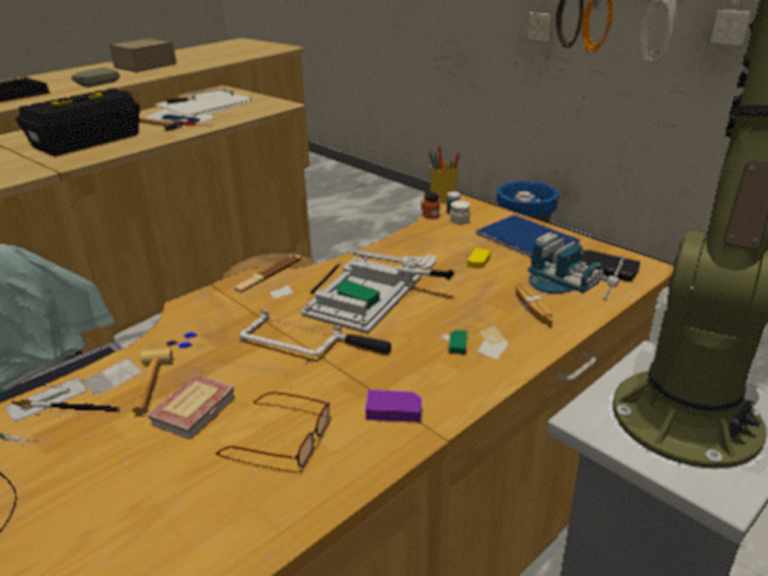

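View pics/top0.png

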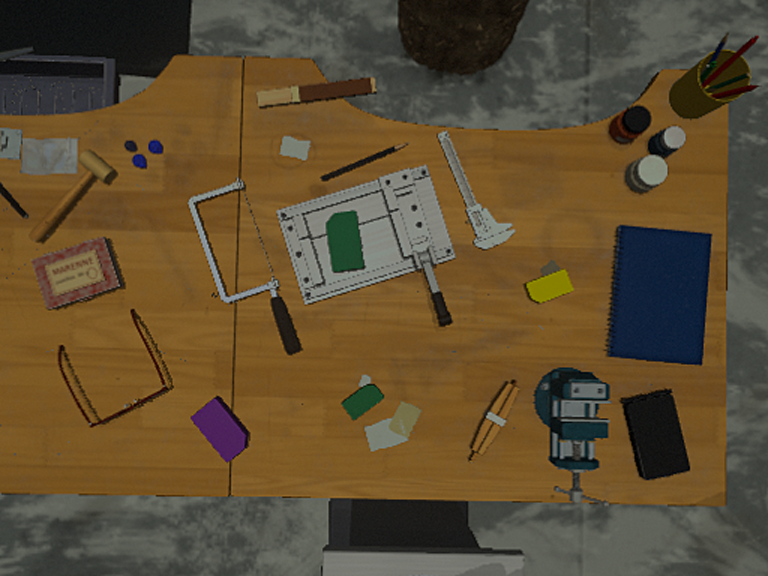

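Seen in the top view (x1.5 px): a large green block in the fixture at (345,240), a small green offcut at (362,400), a purple block at (220,428) and a yellow one at (550,287). The large green one is meant. The lever knob is at about (441,312). Next, one close crop and measurements.

```bash
cat > h.py <<'E'
import numpy as np, cv2
from workcell import env, imaging
def ray(f,u,v):
    K=np.array([[f["fx"],0,f["cx"]],[0,f["fy"],f["cy"]],[0,0,1]],float)
    p=cv2.undistortPoints(np.array([[[u,v]]],float),K,np.array([float(f["k1"]),0,0,0]))[0,0]
    return np.array([p[0],p[1],1.])
def on_plane(f,u,v,z):
    d=f["T"][:3,:3]@ray(f,u,v);o=f["T"][:3,3]
    return o+d*(z-o[2])/d[2]
def by_range(f,u,v):
    return f["T"][:3,:3]@(ray(f,u,v)*f["range_z"][int(round(v)),int(round(u))])+f["T"][:3,3]
def proj(f,P):
    q=f["T"][:3,:3].T@(np.asarray(P)-f["T"][:3,3]);a,b=q[:2]/q[2];s=1+f["k1"]*(a*a+b*b)
    return np.array([f["fx"]*a*s+f["cx"],f["fy"]*b*s+f["cy"]])
def load(n): return dict(np.load(f"pics/{n}.npz"))
def snap(n,tag):
    f=imaging.grab_frame(n); np.savez(f"pics/{n}{tag}.npz",**f); return f
def crop(f,u0,v0,u1,v1,s,name):
    cv2.imwrite(name,cv2.resize(f["color"][v0:v1,u0:u1,::-1],None,fx=s,fy=s,interpolation=cv2.INTER_CUBIC))
E
python3 - <<'E'
from h import *
f=load("top0"); crop(f,170,95,320,225,5,"pics/top0c.png")
g=load("scene0"); crop(g,190,155,320,225,6,"pics/sc0c.png")
E
```

```text
(no output)
```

View pics/top0c.png

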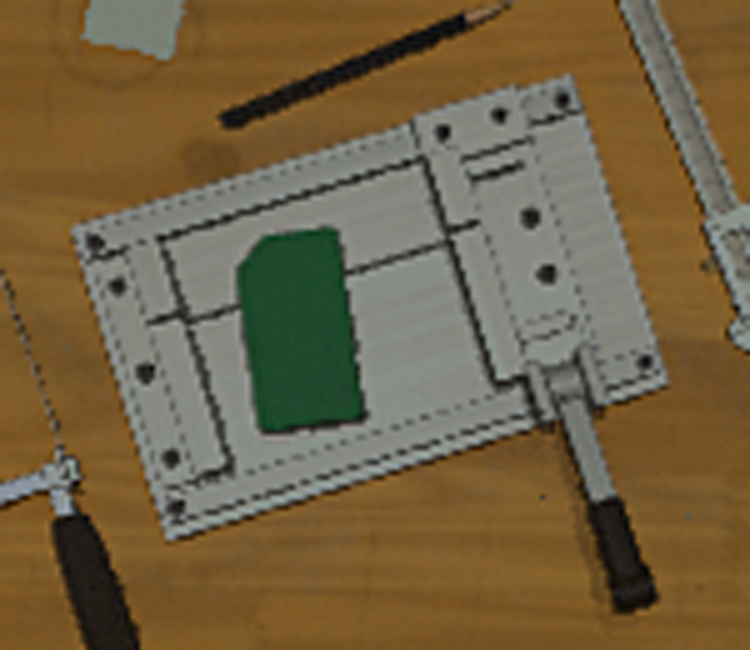

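View pics/sc0c.png

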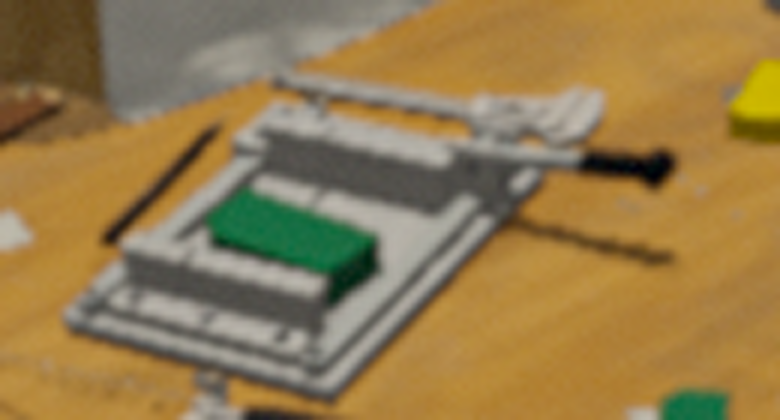

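The crop shows the chosen block at (300,330). The bed corners are at (75,228), (573,75), (668,382) and (168,540), and the knob at (632,590).

```bash
python3 - <<'E'
from h import *
f=load("top0"); g=load("scene0")
c=lambda p,z:on_plane(f,170+(p[0]+.5)/5-.5,95+(p[1]+.5)/5-.5,z)
C=[c(p,.012) for p in[(75,228),(573,75),(668,382),(168,540)]]
for p in C: print(np.round(p,4))
print("sides",[round(np.linalg.norm(C[i]-C[(i+1)%4]),4) for i in range(4)])
ctr=np.mean(C,0); yv=(C[0]-C[1])+(C[3]-C[2]); yaw=np.arctan2(yv[1],yv[0])-np.pi/2
xv=(C[0]-C[3])+(C[1]-C[2]); yaw2=np.arctan2(xv[1],xv[0])
print("ctr",ctr,"yaw",yaw,yaw2)
yw=yaw*.6+yaw2*.4
R=np.array([[np.cos(yw),-np.sin(yw)],[np.sin(yw),np.cos(yw)]])
loc=lambda P:np.round(R.T@(P[:2]-ctr[:2]),4)
for n,p,z in[("fence a",(160,238),.046),("fence b",(228,468),.046),("stop a",(422,160),.046),("stop b",(495,390),.046),("knob end",(632,600),.054),("knob",(632,590),.06)]:
    P=c(p,z);print(n,np.round(P,4),loc(P))
# block
hsv=cv2.cvtColor(f["color"],cv2.COLOR_RGB2HSV)
m=cv2.inRange(hsv,(50,100,30),(85,255,255)); m[:, :170]=0; m[225:]=0
cs=cv2.findContours(m,0,1)[0]; k=max(cs,key=cv2.contourArea)[:,0].astype(float)
P=np.array([on_plane(f,u,v,.036)[:2] for u,v in k]); L=np.array([R.T@(p-ctr[:2]) for p in P])
r=cv2.minAreaRect((L*1000).astype(np.float32));print("block rect",r, L.min(0),L.max(0))
# heights by range
for n,p in[("knob",(632,590)),("lever",(585,440)),("block",(300,330)),("bed",(400,330)),("bench",(700,520))]:
    print(n,np.round(by_range(f,170+p[0]/5,95+p[1]/5),4))
for u,v in[(657,165),(650,165)]:
    print("scene knob",np.round(by_range(g,190+u/6,155+v/6),4))
w=lambda x,y,z:np.r_[R@np.array([x,y])+ctr[:2],z]
y_piv=85-130-30
for n,P in[("knob pred",w(-.065-.1*np.cos(.14),-.075,.054)),("piv",w(-.065,-.075,.04))]:
    print(n,np.round(P,4),(proj(f,P)-[170,95])*5,(proj(g,P)-[190,155])*6)
E
```

```text
[0.683  0.2445 0.012 ]
[0.763  0.0101 0.012 ]
[ 0.6176 -0.0384  0.012 ]
[0.5364 0.1963 0.012 ]
sides [np.float64(0.2477), np.float64(0.1533), np.float64(0.2483), np.float64(0.1543)]
ctr [0.64999445 0.10310769 0.012     ] yaw 0.33089957733958153 0.3198996855434187
fence a [0.6739 0.2009 0.046 ] [0.054  0.0849]
fence b [0.5693 0.1668 0.046 ] [-0.056   0.0862]
stop a [0.7133 0.0818 0.046 ] [ 0.0532 -0.0405]
stop b [0.6083 0.0457 0.046 ] [-0.0579 -0.041 ]
knob end [ 0.5138 -0.0182  0.054 ] [-0.1679 -0.0713]
knob [ 0.5183 -0.0174  0.06  ] [-0.1634 -0.0719]
block rect ((-3.0395851135253906, 36.96974563598633), (48.067813873291016, 88.95993041992188), 80.89801788330078) [-0.05029801  0.00766039] [0.04177784 0.06611225]
knob [ 0.5174 -0.0175  0.0666]
lever [0.5853 0.0034 0.0503]
block [0.634  0.1351 0.0337]
bed [0.6371 0.0886 0.0188]
bench [ 0.5519 -0.0575  0.0019]
scene knob [ 0.5081 -0.0107  0.0599]
scene knob [ 0.5147 -0.013   0.0565]
knob pred [ 0.5187 -0.0205  0.054 ] [635.28166413 587.34453543] [653.76415951 161.63281111]
piv [0.6125 0.0112 0.04  ] [567.0717611  382.21751685] [482.35884775 146.29469495]
```

```bash
python3 - <<'E'
from h import *
f=load("top0")
for v in range(240,335,10):
    print([round(float(by_range(f,u,v)[2]),3) for u in range(350,420,8)])
E
```

```text
[0.001, 0.0, -0.0, -0.001, 0.001, -0.001, 0.002, -0.003, -0.002]
[0.0, 0.001, 0.026, 0.055, 0.071, 0.068, -0.0, -0.001, 0.002]
[0.0, 0.009, 0.027, 0.096, 0.103, 0.106, 0.103, 0.095, -0.001]
[0.004, 0.009, 0.032, 0.059, 0.041, 0.035, 0.009, -0.001, -0.0]
[-0.001, 0.003, 0.03, 0.094, 0.093, 0.094, 0.093, 0.097, 0.003]
[-0.002, -0.0, 0.035, 0.096, 0.091, 0.094, 0.096, -0.0, 0.0]
[0.001, -0.0, 0.037, 0.055, 0.062, 0.034, 0.004, 0.003, -0.002]
[-0.003, 0.001, 0.003, 0.07, 0.074, 0.077, 0.065, 0.002, 0.001]
[-0.001, -0.0, 0.004, -0.002, 0.056, -0.0, 0.002, -0.0, -0.002]
[0.003, -0.001, 0.0, -0.0, 0.061, 0.071, -0.001, 0.001, 0.0]
```

Emit:
servo_tool(steps=[0.06,0.12,0,0,0,-0.001,-1,0.12,0.24,0,0,0,-0.002,-1,0.18,0.36,0,0,0,-0.003,-1,0.24,0.48,0,0,0,-0.004,-1,0.3,0.6,0,0,0,-0.005,-1,0.36,0.72,0,0,0,-0.006,-1,0.42,0.84,0,0,0,-0.006,-1,0.46,0.92,0,0,0,-0.006,-1,0.5,1,0,0,0,-0.006,-1,0.5,1,0,0,0,-0.006,-1], force=25)

```text
time: 1.1
ee_pos: [0.2656, -0.512, 0.2218]
tool_rot: [-1.572, 0.0, -2.813]
contact_force: [-0.1, 0.1, 0.3]
finger_gap: 0.0871
```

Emit:
servo_tool(steps=[0.06,0.12,0,0,0,0,-1,0.12,0.24,0,0,0,0,-1,0.18,0.36,0,0,0,0,-1,0.24,0.48,0,0,0,0,-1,0.3,0.6,0,0,0,0,-1,0.36,0.72,0,0,0,0,-1,0.42,0.84,0,0,0,0,-1,0.46,0.92,0,0,0,0,-1,0.5,1,0,0,0,0,-1,0.5,1,0,0,0,0,-1])

```text
time: 2.1
ee_pos: [0.3165, -0.4108, 0.2219]
tool_rot: [-1.573, 0.001, -2.811]
contact_force: [0.2, 0.0, -0.0]
finger_gap: 0.0873
```

Emit:
servo_tool(steps=[0.06,0.12,0,0,0,0,-1,0.12,0.24,0,0,0,0,-1,0.18,0.36,0,0,0,0,-1,0.24,0.48,0,0,0,0,-1,0.3,0.6,0,0,0,0,-1,0.36,0.72,0,0,0,0,-1,0.42,0.84,0,0,0,0,-1,0.46,0.92,0,0,0,0,-1,0.5,1,0,0,0,0,-1,0.5,1,0,0,0,0,-1])

```text
time: 3.1
ee_pos: [0.3672, -0.3097, 0.222]
tool_rot: [-1.573, 0.001, -2.809]
contact_force: [0.9, 0.1, -0.1]
finger_gap: 0.0874
```

Emit:
servo_tool(steps=[0.06,0.12,0,0,0,0,-1,0.12,0.24,0,0,0,0,-1,0.18,0.36,0,0,0,0,-1,0.24,0.48,0,0,0,0,-1,0.3,0.6,0,0,0,0,-1,0.36,0.72,0,0,0,0,-1,0.42,0.84,0,0,0,0,-1,0.46,0.92,0,0,0,0,-1,0.5,1,0,0,0,0,-1,0.5,1,0,0,0,0,-1])

```text
time: 4.1
ee_pos: [0.4179, -0.2084, 0.222]
tool_rot: [-1.573, 0.001, -2.807]
contact_force: [-0.7, -0.3, 0.3]
finger_gap: 0.087
```

Emit:
servo_tool(steps=[0.06,0.12,0,0,0,0,-1,0.12,0.24,0,0,0,0,-1,0.18,0.36,0,0,0,0,-1,0.24,0.48,0,0,0,0,-1,0.3,0.6,0,0,0,0,-1,0.36,0.72,0,0,0,0,-1,0.42,0.84,0,0,0,0,-1,0.46,0.92,0,0,0,0,-1,0.5,1,0,0,0,0,-1,0.5,1,0,0,0,0,-1])

```text
time: 5.1
ee_pos: [0.4684, -0.1071, 0.222]
tool_rot: [-1.573, 0.002, -2.805]
contact_force: [-0.5, -0.4, 0.4]
finger_gap: 0.0871
```

Emit:
servo_tool(steps=[0.06,0.12,0,0,0,-0.001,-1,0.12,0.24,0,0,0,-0.002,-1,0.18,0.36,0,0,0,-0.004,-1,0.24,0.48,-0.1,0,0,-0.006,-1,0.3,0.6,-0.2,0,0,-0.007,-1,0.36,0.7,-0.35,0,0,-0.007,-1,0.42,0.8,-0.5,0,0,-0.007,-1,0.46,0.86,-0.7,0,0,-0.007,-1,0.49,0.9,-0.9,0,0,-0.007,-1,0.49,0.9,-0.9,0,0,-0.007,-1])

```text
time: 6.1
ee_pos: [0.5154, -0.017, 0.1294]
tool_rot: [-1.576, -0.003, -2.816]
contact_force: [-0.7, 0.0, -0.6]
finger_gap: 0.0869
```

```bash
python3 - <<'E'
from h import *
f=snap("top","1");g=snap("scene","1")
crop(f,200,130,350,250,5,"pics/top1c.png");crop(g,230,100,360,220,6,"pics/sc1c.png")
o=env.get_obs();print(o["ee_pos"],o["tool_rot"],o["time"])
print((proj(f,o["ee_pos"])-[200,130])*5,(proj(g,o["ee_pos"])-[230,100])*6)
E
```

```text
[ 0.51725644 -0.01766941  0.13212366] [-1.57330873e+00  9.60734001e-04 -2.81654585e+00] 6.2
[502.34264302 415.54937226] [416.9567067  358.80253422]
```

View pics/top1c.png

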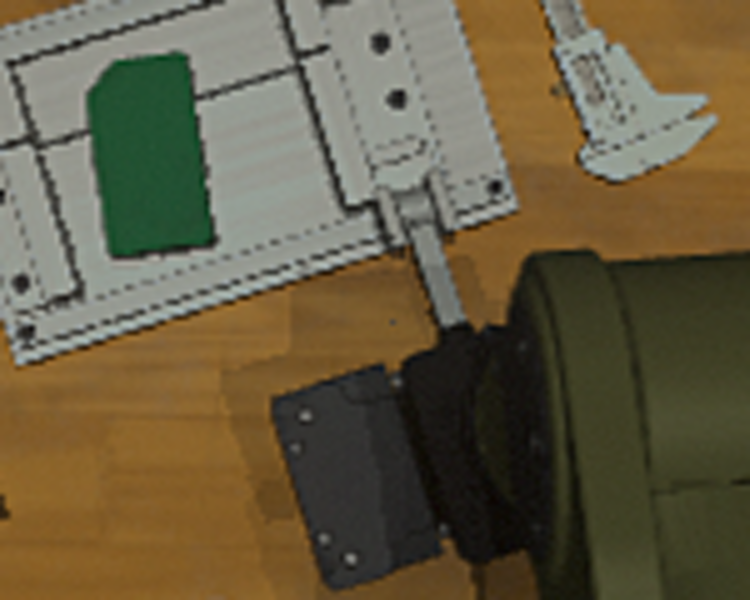

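View pics/sc1c.png

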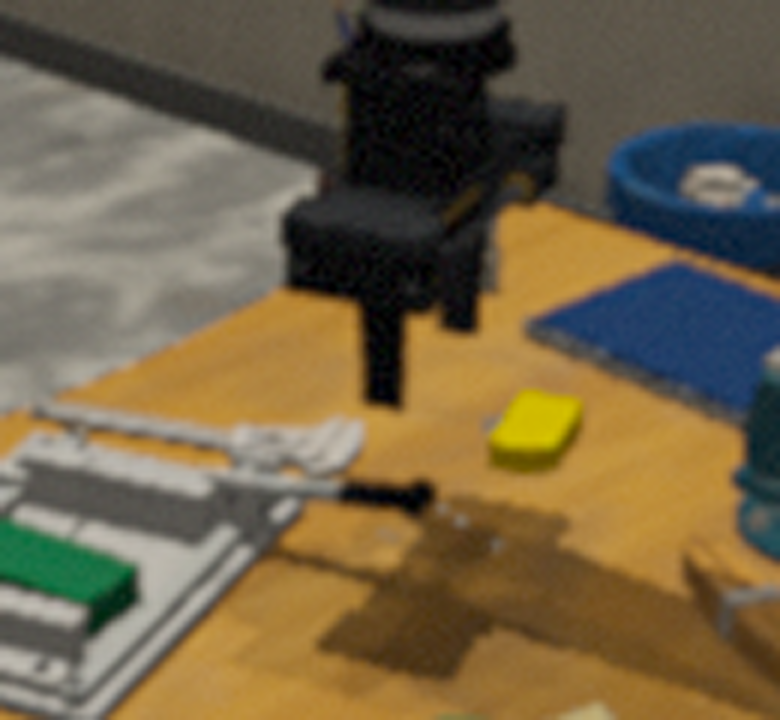

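The fingers straddle the knob line: the TCP projects to (417,359) in the scene crop, with the knob at (418,494) directly below. I'll descend and pinch.

Emit:
servo_tool(steps=[0,0,-0.12,0,0,0,-1,0,0,-0.24,0,0,0,-1,0,0,-0.36,0,0,0,-1,0,0,-0.48,0,0,0,-1,0,0,-0.6,0,0,0,-1,0,0,-0.72,0,0,0,-1,0,0,-0.84,0,0,0,-1,0,0,-0.92,0,0,0,-1,0,0,-0.97,0,0,0,-1,0,0,-0.97,0,0,0,-0.6], force=10)

```text
time: 7.2
ee_pos: [0.5168, -0.0176, 0.0344]
tool_rot: [-1.574, -0.0, -2.816]
contact_force: [-0.8, 0.1, 0.6]
finger_gap: 0.0837
```

Emit:
servo_tool(steps=[0,0,0,0,0,0,-0.2,0,0,0,0,0,0,0.0,0,0,0,0,0,0,0.2,0,0,0,0,0,0,0.4,0,0,0,0,0,0,0.6,0,0,0,0,0,0,1,0,0,0,0,0,0,1,0,0,0,0,0,0,1,0,0,0,0,0,0,1,0,0,0,0,0,0,1], force=10)

```text
time: 8.2
ee_pos: [0.5171, -0.0185, 0.0344]
tool_rot: [-1.573, 0.0, -2.817]
contact_force: [1.2, -2.8, -1.3]
finger_gap: 0.0175
```

```bash
python3 - <<'E'
from h import *
f=snap("top","2");g=snap("scene","2")
crop(f,200,130,350,250,5,"pics/top2c.png");crop(g,230,100,360,220,6,"pics/sc2c.png")
o=env.get_obs();print(o["ee_pos"],o["tool_rot"],o["time"],o["finger_gap"],o["contact_force"])
E
```

```text
[ 0.51704828 -0.01840667  0.03442446] [-1.57301341e+00  7.65159269e-05 -2.81683625e+00] 8.3 0.017707335135876603 [ 1.67580766 -2.81989928 -0.80712642]
```

View pics/sc2c.png

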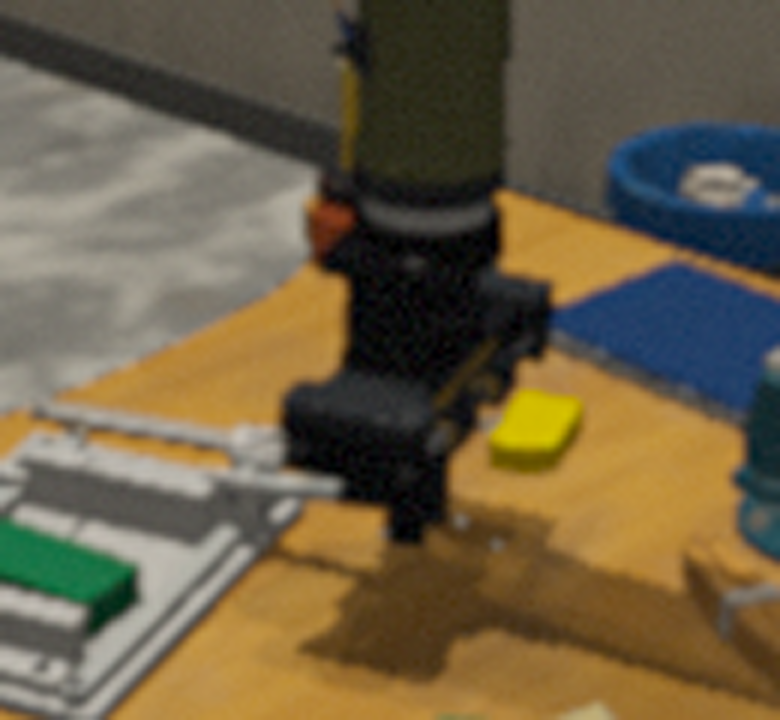

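Gripped: the gap is 17.7 mm against the knob's 18 mm. Next I work out the arc of the knob.

```bash
python3 - <<'E'
import numpy as np
a=.3265;p0=.14
for ph in np.arange(1,21)*.073+.14:
    d=-.1*np.cos(ph)+.1*np.cos(p0)
    print(round(ph,3),np.round(10*np.array([d*np.cos(a),d*np.sin(a),.1*np.sin(ph)-.1*np.sin(p0)]),3))
E
```

```text
0.213 [0.012 0.004 0.072]
0.286 [0.029 0.01  0.143]
0.359 [0.051 0.017 0.212]
0.432 [0.078 0.026 0.279]
0.505 [0.109 0.037 0.344]
0.578 [0.145 0.049 0.407]
0.651 [0.184 0.062 0.466]
0.724 [0.228 0.077 0.523]
0.797 [0.276 0.093 0.576]
0.87 [0.327 0.111 0.625]
0.943 [0.382 0.129 0.67 ]
1.016 [0.439 0.149 0.71 ]
1.089 [0.499 0.169 0.747]
1.162 [0.561 0.19  0.778]
1.235 [0.626 0.212 0.805]
1.308 [0.692 0.234 0.826]
1.381 [0.759 0.257 0.842]
1.454 [0.828 0.28  0.854]
1.527 [0.896 0.304 0.859]
1.6 [0.966 0.327 0.86 ]
```

Emit:
servo_tool(steps=[0,0,0,0,0,0,1,0.012,0.004,0.072,0,0,0,1,0.029,0.01,0.143,0,0,0,1,0.051,0.017,0.212,0,0,0,1,0.078,0.026,0.279,0,0,0,1,0.109,0.037,0.344,0,0,0,1,0.145,0.049,0.407,0,0,0,1,0.184,0.062,0.466,0,0,0,1,0.228,0.077,0.523,0,0,0,1,0.276,0.093,0.576,0,0,0,1], force=20)

```text
time: 9.3
ee_pos: [0.5446, -0.0092, 0.0925]
tool_rot: [-1.573, -0.001, -2.817]
contact_force: [-3.9, -2.7, -1.7]
finger_gap: 0.0179
```

```bash
python3 - <<'E'
from h import *
import numpy as np
o=env.get_obs();print(o["ee_pos"],o["tool_rot"],o["time"],o["finger_gap"],o["contact_force"])
E
```

```text
[ 0.54455876 -0.00917841  0.09248856] [-1.57299562e+00 -1.03865302e-03 -2.81701956e+00] 9.3 0.017908595249831186 [-3.89586321 -2.72822579 -1.72062245]
```

Emit:
servo_tool(steps=[0.052,0.019,0.044,0,0,0,1,0.107,0.037,0.089,0,0,0,1,0.164,0.057,0.129,0,0,0,1,0.224,0.077,0.166,0,0,0,1,0.286,0.098,0.197,0,0,0,1,0.351,0.12,0.224,0,0,0,1,0.417,0.142,0.245,0,0,0,1,0.484,0.165,0.261,0,0,0,1,0.553,0.188,0.273,0,0,0,1,0.553,0.188,0.273,0,0,0,1])

```text
time: 10.3
ee_pos: [0.6016, 0.0106, 0.1201]
tool_rot: [-1.573, 0.002, -2.816]
contact_force: [0.5, 0.4, 1.6]
finger_gap: 0.0179
```

```bash
python3 - <<'E'
from h import *
f=snap("top","3");g=snap("scene","3")
crop(f,170,80,320,200,5,"pics/top3c.png");crop(g,190,80,320,220,5,"pics/sc3c.png")
o=env.get_obs();print(o["ee_pos"],o["tool_rot"],o["time"],o["finger_gap"],o["contact_force"])
E
```

```text
[0.60100867 0.01035848 0.12009171] [-1.57332950e+00  1.48155009e-03 -2.81656264e+00] 10.4 0.018182591978181152 [-0.65757899 -0.42555128  1.02118269]
```

View pics/top3c.png

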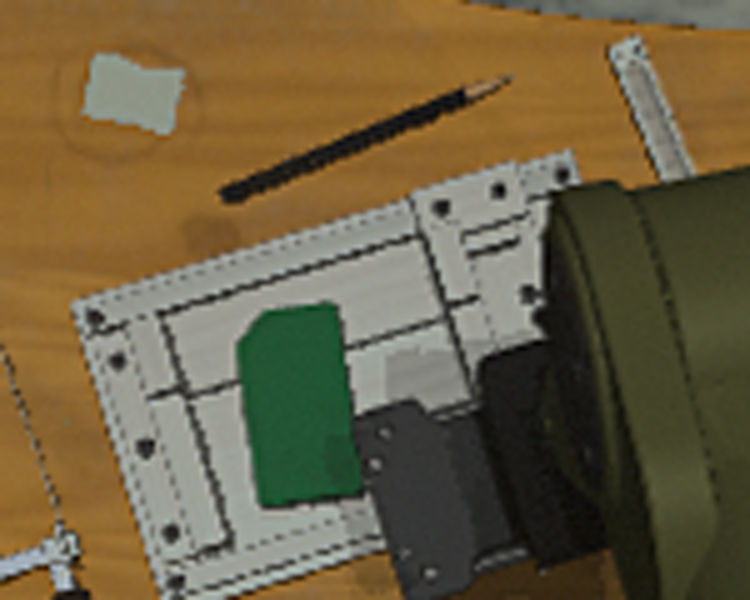

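View pics/sc3c.png

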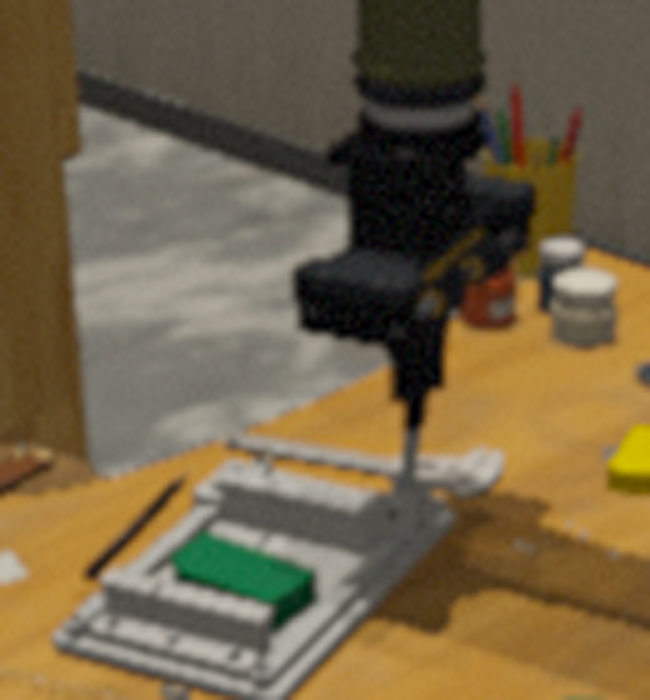

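Lever upright and the stop not moved. Now I slide along fixture +y, first 40 mm.

Emit:
servo_tool(steps=[-0.013,0.038,0,0,0,0,1,-0.026,0.076,0,0,0,0,1,-0.039,0.114,0,0,0,0,1,-0.051,0.152,0,0,0,0,1,-0.064,0.189,0,0,0,0,1,-0.077,0.227,0,0,0,0,1,-0.09,0.265,0,0,0,0,1,-0.103,0.303,0,0,0,0,1,-0.116,0.341,0,0,0,0,1,-0.128,0.379,0,0,0,0,1])

```text
time: 11.4
ee_pos: [0.5881, 0.0486, 0.1201]
tool_rot: [-1.573, 0.001, -2.817]
contact_force: [-0.3, -1.8, 0.8]
finger_gap: 0.0173
```

```bash
python3 - <<'E'
from h import *
f=snap("top","4")
crop(f,170,80,320,200,5,"pics/top4c.png")
o=env.get_obs();print(o["ee_pos"],o["tool_rot"],o["time"],o["finger_gap"],o["contact_force"])
E
```

```text
[0.5876904  0.04960397 0.12008524] [-1.57405847e+00  1.19878717e-03 -2.81555817e+00] 11.45 0.017725877286601837 [-0.58871347 -0.62094621  0.88273308]
```

View pics/top4c.png

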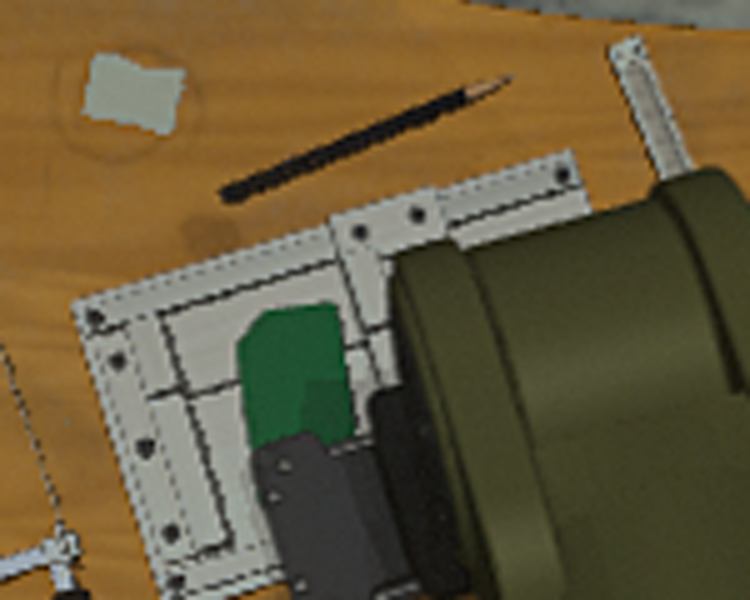

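The stop moved 41 mm, with its face now close to the block's upper right corner at (340,305). Continuing 26 mm, slower.

Emit:
servo_tool(steps=[-0.008,0.025,0,0,0,0,1,-0.017,0.049,0,0,0,0,1,-0.025,0.074,0,0,0,0,1,-0.033,0.098,0,0,0,0,1,-0.042,0.123,0,0,0,0,1,-0.05,0.148,0,0,0,0,1,-0.058,0.172,0,0,0,0,1,-0.066,0.197,0,0,0,0,1,-0.075,0.222,0,0,0,0,1,-0.083,0.246,0,0,0,0,1])

```text
time: 12.45
ee_pos: [0.5793, 0.0743, 0.1201]
tool_rot: [-1.574, 0.001, -2.816]
contact_force: [-0.0, -2.1, -0.1]
finger_gap: 0.0179
```

```bash
python3 - <<'E'
from h import *
f=snap("top","5");g=snap("scene","5")
crop(f,170,80,320,200,5,"pics/top5c.png");crop(g,190,100,320,220,6,"pics/sc5c.png")
o=env.get_obs();print(o["ee_pos"],o["tool_rot"],o["time"],o["finger_gap"],o["contact_force"])
E
```

```text
[0.57908814 0.07498043 0.12007464] [-1.57466415e+00  1.07809733e-03 -2.81486763e+00] 12.55 0.01785575935106042 [-0.4760368  -1.31759596 -0.14404944]
```

View pics/top5c.png

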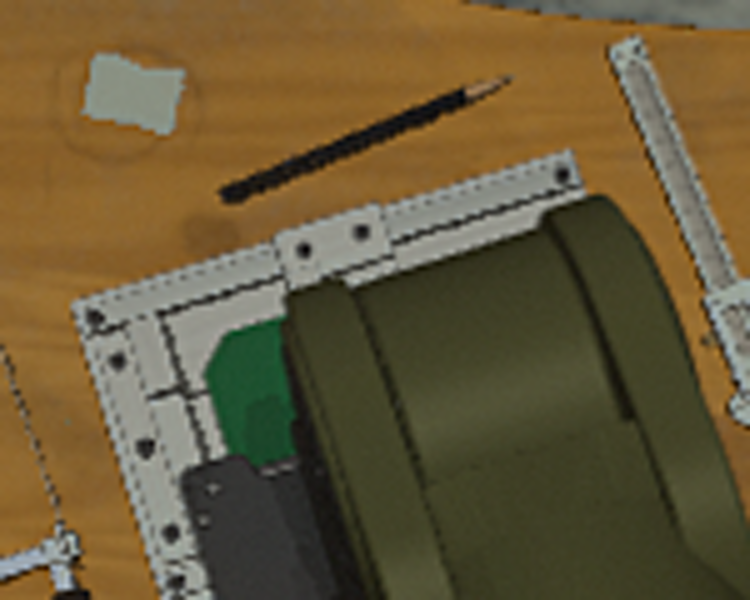

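View pics/sc5c.png

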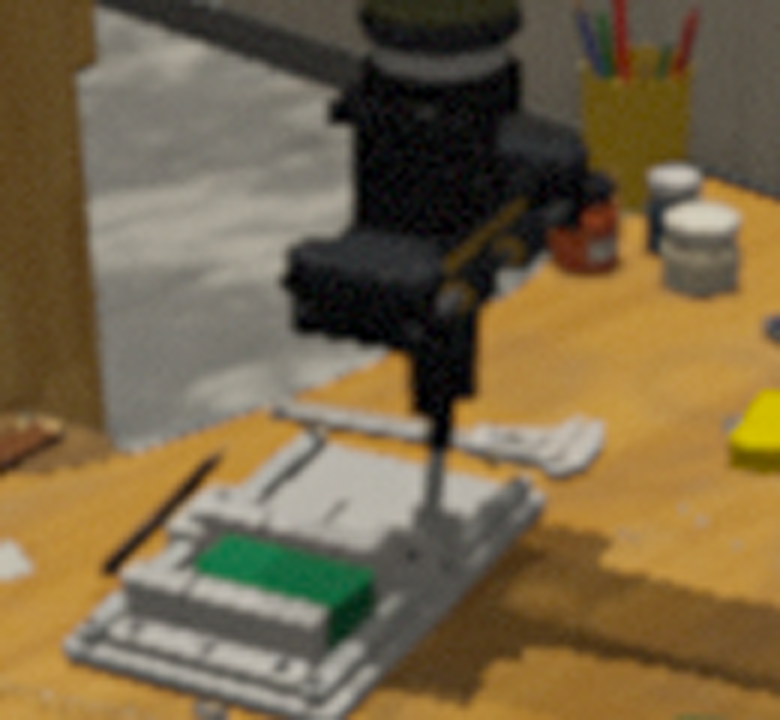

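The block has squared up against the stop and slides with it; force is low. Creeping 6 mm.

Emit:
servo_tool(steps=[-0.002,0.006,0,0,0,0,1,-0.004,0.012,0,0,0,0,1,-0.006,0.018,0,0,0,0,1,-0.008,0.024,0,0,0,0,1,-0.01,0.03,0,0,0,0,1,-0.012,0.036,0,0,0,0,1,-0.014,0.042,0,0,0,0,1,-0.016,0.048,0,0,0,0,1,-0.018,0.054,0,0,0,0,1,-0.019,0.057,0,0,0,0,1])

```text
time: 13.55
ee_pos: [0.5771, 0.0808, 0.1201]
tool_rot: [-1.575, 0.001, -2.815]
contact_force: [-0.6, -1.6, 1.1]
finger_gap: 0.0178
```

Emit:
servo_tool(steps=[-0.001,0.002,0,0,0,0,1,-0.001,0.004,0,0,0,0,1,-0.002,0.006,0,0,0,0,1,-0.003,0.008,0,0,0,0,1,-0.003,0.01,0,0,0,0,1,-0.004,0.012,0,0,0,0,1,-0.005,0.014,0,0,0,0,1,-0.005,0.016,0,0,0,0,1,-0.006,0.018,0,0,0,0,1,-0.006,0.018,0,0,0,0,1])

```text
time: 14.55
ee_pos: [0.5765, 0.0827, 0.1201]
tool_rot: [-1.575, 0.001, -2.815]
contact_force: [0.3, -2.1, 1.1]
finger_gap: 0.0176
```

Emit:
servo_tool(steps=[-0.001,0.002,0,0,0,0,1,-0.001,0.004,0,0,0,0,1,-0.002,0.006,0,0,0,0,1,-0.003,0.008,0,0,0,0,1,-0.003,0.01,0,0,0,0,1,-0.004,0.012,0,0,0,0,1,-0.005,0.014,0,0,0,0,1,-0.005,0.015,0,0,0,0,1,-0.005,0.015,0,0,0,0,1,-0.005,0.015,0,0,0,0,1])

```text
time: 15.55
ee_pos: [0.576, 0.0841, 0.1201]
tool_rot: [-1.575, 0.001, -2.815]
contact_force: [-0.1, -2.1, 1.2]
finger_gap: 0.0175
```

```bash
python3 - <<'E'
from h import *
f=snap("top","6");g=snap("scene","6")
crop(f,170,80,320,200,5,"pics/top6c.png");crop(g,190,160,320,225,6,"pics/sc6c.png")
o=env.get_obs();print(o["ee_pos"],o["tool_rot"],o["time"],o["finger_gap"],o["contact_force"])
E
```

```text
[0.57599638 0.08416924 0.1200915 ] [-1.57478130e+00  1.01512368e-03 -2.81471028e+00] 15.65 0.017874034099072372 [-0.70469588 -2.57882278  1.85607408]
```

View pics/sc6c.png

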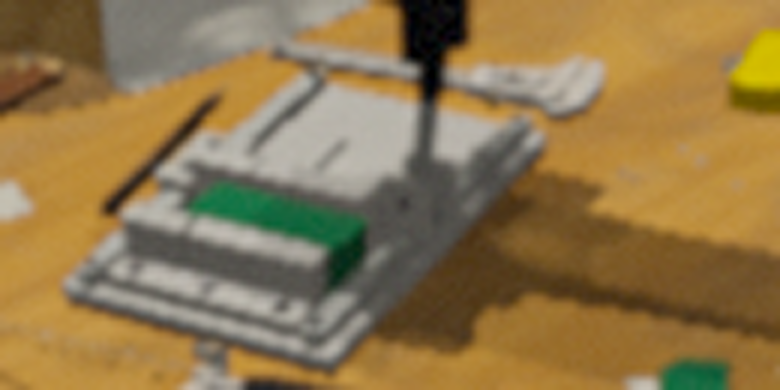

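View pics/top6c.png

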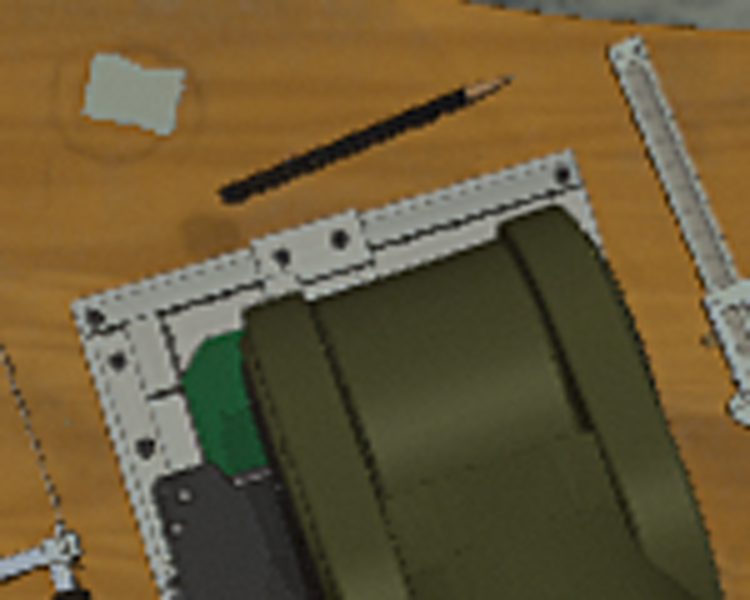

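The block edge, at (183,390) in the top crop, is about at the fence edge, but no force rise yet. I'll keep creeping.

Emit:
servo_tool(steps=[-0.001,0.002,0,0,0,0,1,-0.001,0.004,0,0,0,0,1,-0.002,0.006,0,0,0,0,1,-0.003,0.008,0,0,0,0,1,-0.003,0.01,0,0,0,0,1,-0.004,0.012,0,0,0,0,1,-0.005,0.014,0,0,0,0,1,-0.005,0.015,0,0,0,0,1,-0.005,0.015,0,0,0,0,1,-0.005,0.015,0,0,0,0,1])

```text
time: 16.65
ee_pos: [0.5759, 0.0844, 0.1201]
tool_rot: [-1.573, 0.001, -2.816]
contact_force: [1.8, -5.1, 0.9]
finger_gap: 0.0176
```

```bash
python3 - <<'E'
from h import *
f=snap("top","7")
o=env.get_obs();print(o["ee_pos"],o["tool_rot"],o["time"],o["finger_gap"],o["contact_force"],o["moment"])
a=.3265
for t in ("3","4","5","6","7"):
    f=load("top"+t) 
    hsv=cv2.cvtColor(f["color"],cv2.COLOR_RGB2HSV)
crop(f,190,130,260,190,10,"pics/top7c.png")
E
```

```text
[0.57589003 0.0844646  0.12010287] [-1.57330672e+00  1.12953316e-03 -2.81551399e+00] 16.7 0.0177342460288329 [ 1.45332846 -5.52461545  0.60630428] [-1.27999131e+00 -1.93776373e-01  3.42459370e-04]
```

View pics/top7c.png

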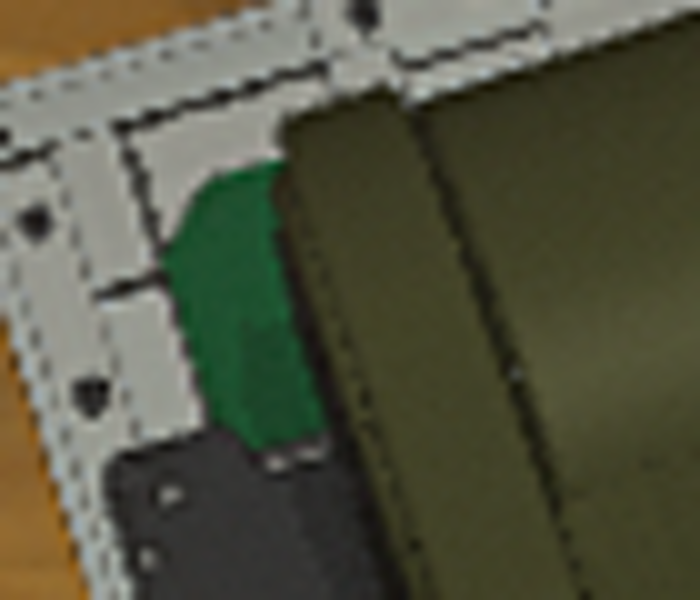

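The TCP stopped 0.3 mm into a 1.5 mm step, and the force rose to 5.5 N against +y. The block's edge lies parallel on the fence face, so it is snug. Working out the reverse arc with a light +y preload.

```bash
python3 - <<'E'
import numpy as np
a=.3265;p0=1.468
for ph in [1.40,1.32,1.24,1.16,1.08,1.0,.92,.84,.76,.68,.60,.52,.44,.36,.28,.20,.14,.10]:
    d=-.1*np.cos(ph)+.1*np.cos(p0)
    s=np.array([d*np.cos(a),d*np.sin(a),.1*np.sin(ph)-.1*np.sin(p0)])+.0016*np.array([-np.sin(a),np.cos(a),0])
    print(round(ph,3),np.round(10*s,3))
E
```

```text
1.4 [-0.069 -0.006 -0.009]
1.32 [-0.143 -0.032 -0.026]
1.24 [-0.216 -0.056 -0.049]
1.16 [-0.286 -0.08  -0.078]
1.08 [-0.354 -0.103 -0.113]
1.0 [-0.42  -0.125 -0.153]
0.92 [-0.482 -0.146 -0.199]
0.84 [-0.54  -0.166 -0.25 ]
0.76 [-0.594 -0.184 -0.306]
0.68 [-0.644 -0.201 -0.366]
0.6 [-0.69  -0.217 -0.43 ]
0.52 [-0.73  -0.23  -0.498]
0.44 [-0.765 -0.242 -0.569]
0.36 [-0.794 -0.252 -0.642]
0.28 [-0.818 -0.26  -0.718]
0.2 [-0.836 -0.266 -0.796]
0.14 [-0.846 -0.27  -0.855]
0.1 [-0.85  -0.271 -0.895]
```

Emit:
servo_tool(steps=[-0.069,-0.006,-0.009,0,0,0,1,-0.143,-0.032,-0.026,0,0,0,1,-0.216,-0.056,-0.049,0,0,0,1,-0.286,-0.08,-0.078,0,0,0,1,-0.354,-0.103,-0.113,0,0,0,1,-0.42,-0.125,-0.153,0,0,0,1,-0.482,-0.146,-0.199,0,0,0,1,-0.54,-0.166,-0.25,0,0,0,1,-0.594,-0.184,-0.306,0,0,0,1,-0.644,-0.201,-0.366,0,0,0,1])

```text
time: 17.7
ee_pos: [0.5139, 0.0634, 0.0847]
tool_rot: [-1.571, 0.006, -2.816]
contact_force: [3.7, -6.4, 0.6]
finger_gap: 0.0178
```

```bash
python3 - <<'E'
from h import *
o=env.get_obs();print(o["ee_pos"],o["tool_rot"],o["time"],o["finger_gap"],o["contact_force"])
p=np.array([.5759,.0845,.1201]);d=o["ee_pos"]-p;a=.3265
print("along x,y,z",d[0]*np.cos(a)+d[1]*np.sin(a),-d[0]*np.sin(a)+d[1]*np.cos(a),d[2])
E
```

```text
[0.51387952 0.06343045 0.08470629] [-1.57073024  0.00617823 -2.81628332] 17.7 0.017848400735891154 [ 3.66821905 -6.35898008  0.60837827]
along x,y,z -0.06550161883999651 -6.463343809334429e-05 -0.03539370788652266
```

Emit:
servo_tool(steps=[-0.07,-0.006,-0.076,0,0,0,1,-0.11,-0.019,-0.144,0,0,0,1,-0.145,-0.031,-0.215,0,0,0,1,-0.174,-0.041,-0.288,0,0,0,1,-0.198,-0.049,-0.364,0,0,0,1,-0.216,-0.055,-0.442,0,0,0,1,-0.226,-0.059,-0.501,0,0,0,1,-0.228,-0.06,-0.53,0,0,0,1,-0.228,-0.06,-0.53,0,0,0,1,-0.228,-0.06,-0.53,0,0,0,1])

```text
time: 18.7
ee_pos: [0.4932, 0.0564, 0.0333]
tool_rot: [-1.568, 0.009, -2.817]
contact_force: [0.3, -4.4, 8.5]
finger_gap: 0.0177
```

```bash
python3 - <<'E'
from h import *
f=snap("top","8");g=snap("scene","8")
crop(f,170,80,320,200,5,"pics/top8c.png");crop(g,190,140,320,240,6,"pics/sc8c.png")
o=env.get_obs();print(o["ee_pos"],o["tool_rot"],o["time"],o["finger_gap"],o["contact_force"])
p=np.array([.5759,.0845,.1201]);d=o["ee_pos"]-p;a=.3265
print("along x,y,z",d[0]*np.cos(a)+d[1]*np.sin(a),-d[0]*np.sin(a)+d[1]*np.cos(a),d[2])
E
```

```text
[0.4932163  0.05644211 0.03330261] [-1.56809755  0.00950824 -2.81696753] 18.8 0.017400452897477495 [-0.59139586 -4.12433395  8.67398872]
along x,y,z -0.0873145793045525 -5.648179285743307e-05 -0.08679739295583816
```

View pics/top8c.png

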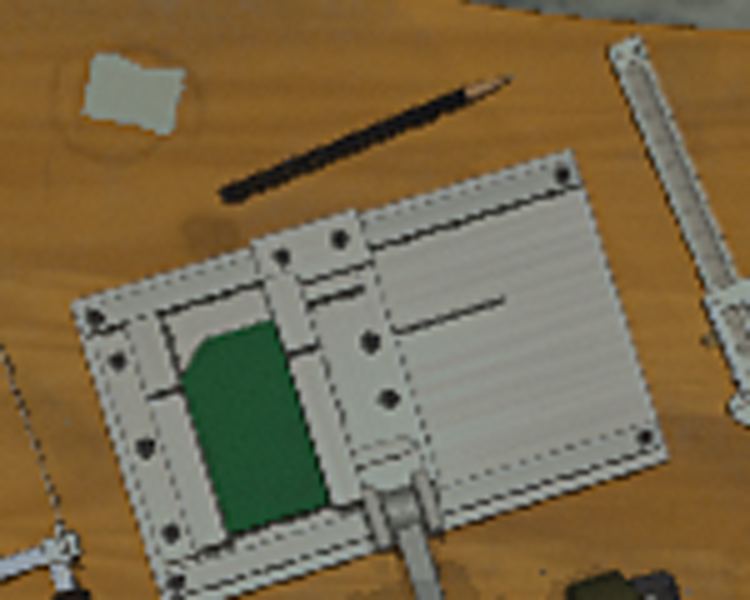

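View pics/sc8c.png

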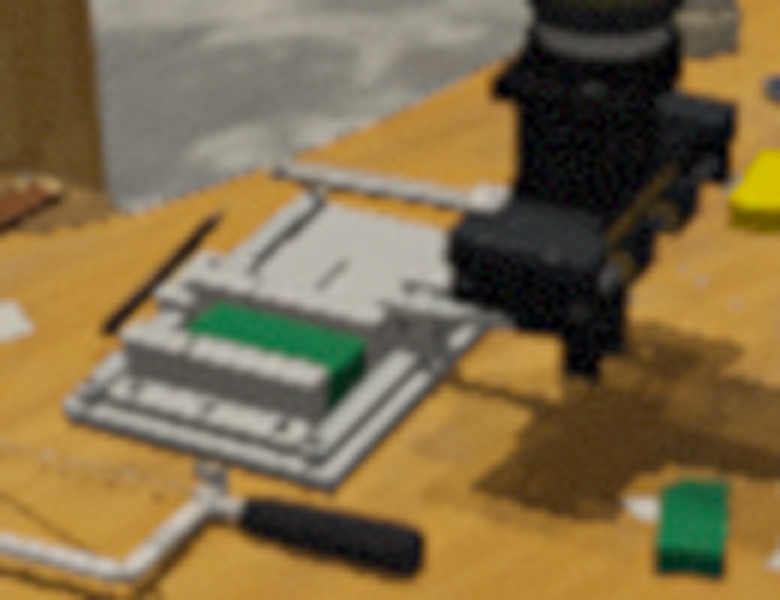

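```bash
python3 - <<'E'
from h import *
f=load("top8")
a=.3265;R=np.array([[np.cos(a),-np.sin(a)],[np.sin(a),np.cos(a)]]);ctr=np.array([.65,.1031])
hsv=cv2.cvtColor(f["color"],cv2.COLOR_RGB2HSV)
m=cv2.inRange(hsv,(50,100,30),(85,255,255)); m[200:]=0; m[:,:170]=0
k=max(cv2.findContours(m,0,1)[0],key=cv2.contourArea)[:,0].astype(float)
L=np.array([R.T@(on_plane(f,u,v,.036)[:2]-ctr) for u,v in k])*1000
print(cv2.minAreaRect(L.astype(np.float32)),L.min(0),L.max(0))
c=lambda p,z:R.T@(on_plane(f,170+(p[0]+.5)/5-.5,80+(p[1]+.5)/5-.5,z)[:2]-ctr)*1000
for n,p in[("fa",(160,315)),("fb",(228,541)),("sa",(262,283)),("sb",(330,505))]:print(n,c(p,.046))
E
```

```text
((-6.941291809082031, 60.578948974609375), (89.13997650146484, 48.83859634399414), 0.09093425422906876) [-51.48273648  36.09729557] [37.63577163 85.04456262]
fa [53.10847291 85.21155836]
fb [-55.11973417  85.97176953]
sa [53.51088783 36.27299971]
sb [-53.12478089  36.6321374 ]
```

Measured: opening about 49–50 mm, block centre x = -7 mm, and the block is 0.1° off square. The knob is at its starting height with 8.7 N of press. I'll release and retreat upward.

Emit:
servo_tool(steps=[0,0,0,0,0,0,0.6,0,0,0,0,0,0,0.2,0,0,0,0,0,0,0,0,0,0,0,0,0,-0.2,0,0,0,0,0,0,-0.2,0,0,0,0,0,0,-0.2,0,0,0,0,0,0,-0.2,0,0,0.1,0,0,0,-0.2,0,0,0.25,0,0,0,-0.2,0,0,0.4,0,0,0,-0.2])

```text
time: 19.8
ee_pos: [0.4936, 0.0566, 0.0749]
tool_rot: [-1.568, 0.01, -2.817]
contact_force: [0.6, 0.0, 0.5]
finger_gap: 0.0523
```

Emit:
servo_tool(steps=[0,0,0.12,0,0,0,-0.2,0,0,0.24,0,0,0,-0.2,0,0,0.36,0,0,0,-0.2,-0.05,0,0.48,0,0,0,-0.2,-0.1,-0.1,0.6,0,0,0,-0.2,-0.15,-0.2,0.72,0,0,0,-0.2,-0.2,-0.3,0.84,0,0,0,-0.2,-0.25,-0.4,0.92,0,0,0,-0.2,-0.3,-0.5,0.95,0,0,0,-0.2,-0.3,-0.5,0.95,0,0,0,-0.2])

```text
time: 20.8
ee_pos: [0.4631, 0.0052, 0.1707]
tool_rot: [-1.567, 0.01, -2.819]
contact_force: [-0.4, -0.1, 0.4]
finger_gap: 0.0518
```

```bash
python3 - <<'E'
from h import *
f=snap("top","9");g=snap("scene","9")
crop(f,170,80,320,220,5,"pics/top9c.png");crop(g,190,100,320,230,5.5,"pics/sc9c.png")
o=env.get_obs();print(o["ee_pos"],o["time"],o["finger_gap"],o["contact_force"])
a=.3265;R=np.array([[np.cos(a),-np.sin(a)],[np.sin(a),np.cos(a)]]);ctr=np.array([.65,.1031])
hsv=cv2.cvtColor(f["color"],cv2.COLOR_RGB2HSV)
m=cv2.inRange(hsv,(50,100,30),(85,255,255)); m[200:]=0; m[:,:170]=0
k=max(cv2.findContours(m,0,1)[0],key=cv2.contourArea)[:,0].astype(float)
L=np.array([R.T@(on_plane(f,u,v,.036)[:2]-ctr) for u,v in k])*1000
print(cv2.minAreaRect(L.astype(np.float32)))
# knob predicted if lever down, stop=.080
k=np.r_[R@np.array([-.164,.005])+ctr,.054];print((proj(f,k)-[170,80])*5,(proj(g,k)-[190,100])*5.5)
k=np.r_[R@np.array([-.065-.1*np.cos(.24),.005])+ctr,.04+.1*np.sin(.24)];print("at .1:",(proj(g,k)-[190,100])*5.5)
E
```

```text
[0.46338234 0.00687555 0.17008182] 20.9 0.052139337687761134 [0.02708163 0.25619737 0.68511907]
((-6.941402435302734, 60.650413513183594), (89.13997650146484, 48.69566345214844), 0.09093425422906876)
[466.97300994 714.73304349] [542.46155016 514.77776673]
at .1: [539.63587836 498.42320914]
```

View pics/top9c.png

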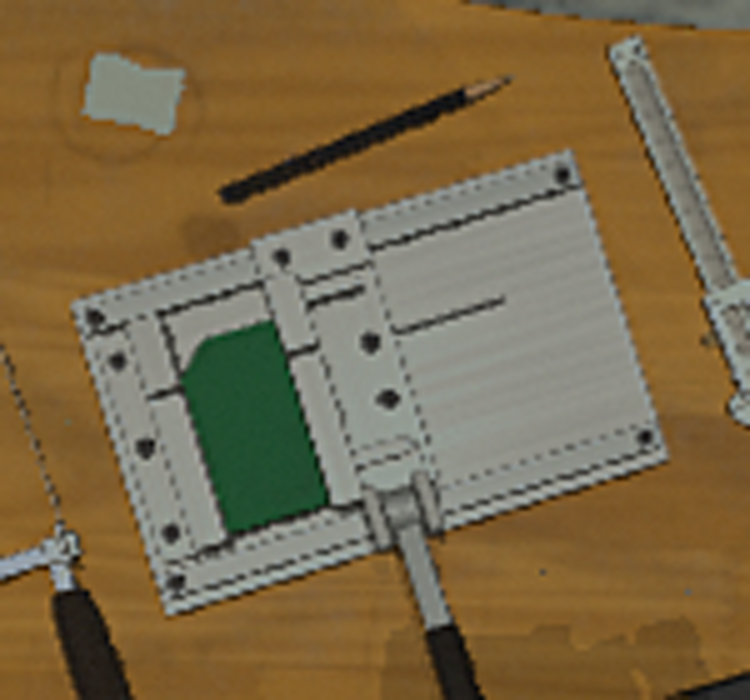

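View pics/sc9c.png

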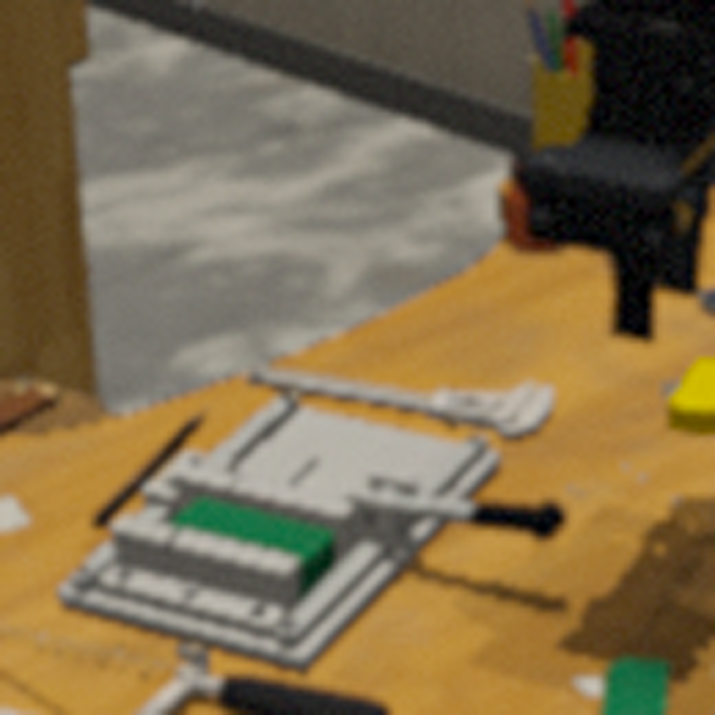

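The knob is at (545,518). Fully down predicts (542,515) and 0.1 rad would be (540,498), so the lever is down. The block lies square between the faces and the gripper is clear. Handing in.

```bash
python3 -c "
from workcell import job
print(job.job_done())"
```

```text
the job is handed in; nothing more can be done
None
```

I raised the lever, slid the stop up until the wax block was snug against the fence, pressed the lever fully down again and handed the job in at about 21 s. The hand-in gives no verdict, so the checks below are my own.

- **Handling:** I held the lever by its knob throughout. The stop moved about 78 mm while the lever was up. At snug the tool stalled 0.3 mm into a 1.5 mm step, with about 5.5 N at the wrist, far below the 60 N crush limit.
- **Block:** In the last pictures it is square to the faces within about 0.1° and 7 mm from the bed's middle line. It did not move when I let go.
- **Opening:** The faces measure about 49–50 mm apart. That is up to about 1 mm under the 50 mm block, which is within the 2 mm calibration error.
- **Lever:** The knob is 3–4 crop pixels from where a fully lowered lever should put it, and about 20 pixels from the 0.1 rad limit.
- **Other items:** The pencil and the saw are in the same place in the pictures. I judged the caliper by eye only, and nothing touched any of them.

No check failed.

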